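# Lay the flanged spool down over the stop bar

### The job

Tip the tall aluminium flanged spool over the stop bar towards the robot with the fingertips, for instance with closed fingers hooked in its open top, and ease it down gently all the way so that it never drops onto the board. Leave it lying on the edges of both flanges, lined up square across the bar, with the foot flange pushed up against the far side of the bar (the bar lies under the tube, between the flanges). Only push and support it: never lift it off the board or squeeze it hard, and leave everything else where it is.

Things in the scene. Friction and masses are not known exactly. Their poses are not given: they have to be found in the camera images.
- spool: Tall plain aluminium pipe spool, upright at first: 170 mm long, two equal square end flanges (104 x 104 x 10 mm) on a round tube of 74 mm, with a 60 mm bore right through; 0.7 to 1 kg, uniform. Origin: centre of the foot end face; z along the bore to the top end; x, y square to the flange edges, x pointing away from the bar. It stands 15 to 33 mm beyond the bar, nearly square to it.
- spool_mouth (a point): Centre of the round 60 mm mouth of the bore in the spool's top end face, 170 mm from the foot end along the bore. A sideways pull here tips the spool about its foot edge without sliding it; past about 31 degrees of tilt it would fall by itself.
- spool_heel (a point): Middle of the lower edge of the foot that faces the bar, 52 mm from the spool's origin towards its own -x: the edge on which the spool pivots, resting on the rubber, when it is tipped towards the robot.
- board: Fixed black rubber sheet, 400 x 260 x 6 mm, with a steel stop bar across it: 10 mm wide, 180 mm long, top 16 mm above the table. Origin: on the table under the bar's middle; x square to the bar, away from the robot, towards the spool; y along the bar; z up. Sheet spans x -250 to 150 mm. The lying spool's tube clears the bar by 5 mm; its foot end face is at x = 15 mm when the flange touches it.
- bearing: Bystander: steel bearing ring, 48 mm across, 16 mm high, lying flat on the board beside the landing place. Origin: centre of its underside.
- socket: Bystander: dark steel wrench socket, 26 mm across, 50 mm tall, standing on the board beside the landing place. Origin: centre of its underside.
- spray_can: Bystander: spray can 56 mm across, 170 mm tall, on the table to the left. Origin: centre of its underside.
- grease_jar: Bystander: jar 68 mm across, 85 mm tall, on the table to the right. Origin: centre of its underside.
- wrench: Bystander: steel wrench lying on the table to the right.
- screwdriver: Bystander: screwdriver lying on the table to the left.
- hammer: Bystander: hammer lying on the table at the far right.
Not all that is in view belongs to the job. What is shaped like the spool but purple or red is not meant.

How it is judged:
On the way:
1. the spool leans well over towards the robot, its foot edge still on the board (angle between spool's own z axis and vertical above 0.9 rad and x of spool_mouth in the frame of board below 0 m and height (world z) of spool_heel below 0.02 m), for 0.05 s.
At the end, for the whole second after the job is handed in: Spool at rest, lying level (within 4 deg) on both flanges over the bar, top end towards the robot, square to the bar within 8 deg, foot end face within 8 mm of where its flange touches the bar, within 45 mm of the bar's middle; bystanders moved under 20 mm (tools 30 mm) (angle between spool's own z axis and vertical between 1.5 and 1.64 rad and angle between the z axis of spool and the x axis of board, either way round below 0.14 rad and x of spool_mouth in the frame of board below -0.1 m and x of spool in the frame of board between 0.009 and 0.023 m and y of spool in the frame of board between -0.045 and 0.045 m and z of spool in the frame of board between 0.045 and 0.07 m and linear speed of spool below 0.02 m/s and angular speed of spool below 0.1 rad/s and not (distance of any of bearing, socket, spray_can, grease_jar from where it was at the start of the episode above 0.02 m or distance of any of wrench, screwdriver, hammer from where it was at the start of the episode above 0.03 m)).
It fails at once if the spool falls or swings fast (turning faster than 2 rad/s) (angular speed of spool above 2 rad/s).
It fails at once if the foot edge of the spool is lifted more than 15 mm off the board (height (world z) of spool_heel above 0.021 m).
It fails at once if the spool is carried or shoved away (foot edge more than 90 mm from where it stood) (distance of spool_heel from where it was at the start of the episode above 0.09 m).
It fails at once if the fingers squeeze or press the spool with more than 40 N (contact force between the fingers and spool above 40 N).
It fails at once if a bystander is disturbed (distance of any of bearing, socket, spray_can, grease_jar from where it was at the start of the episode above 0.02 m or distance of any of wrench, screwdriver, hammer from where it was at the start of the episode above 0.03 m).
It also fails if it takes over 64 s, if anything falls off the work surface, if the arm or the gripper's body presses on something with over 40 N, if the wrist force passes 120 N, or if a joint passes its speed limit or range.

### The arm

A 6-joint arm with a two-finger parallel gripper is mounted at the origin on the work surface. World frame = base frame: x ahead of the robot, y to its left, z up, the work surface at z = 0. Lengths are in m, angles in rad, forces in N, time in s.
With the tool pointing down it reaches from about 0.425 to 0.95 m from the base axis. Payload 14.7 kg.
Tool frame: the origin (TCP) lies where the fingers leave the gripper's body, on its centre line; the fingertips stand 73 mm ahead of it and the grasp point (between the pads) lies 54 mm ahead of it (tip_extent is the distance from the TCP to the fingertips, in m); z points along the fingers, y is the line along which they close (so a half turn about z gives the same grasp; the last joint's range is limited). The gripper opens to 85 mm and grips with 20 to 120 N. Pads are 22 mm wide; open, the fingers measure 114 mm over their backs; the gripper's body (76 mm by 85 mm) begins 54 mm behind the grasp point. The pads swing forward as they close: fully open they stand 13 mm farther back than shut.
Start: joints at [-1.276, 0.48, 1.596, -0, 1.065, -0.047], TCP at [0.218, -0.612, 0.304] pointing down, gripper open.
Joint ranges: [-2.75, 2.75], [-0.82, 2.05], [0.23, 2.67], [-1.56, 4.7], [0.09, 2.69], [-2.92, 2.92]. Speed limits (rad/s): [1.89, 1.89, 2.39, 3.01, 3.01, 3.01].

### API

Orientations are given as a rotation vector (axis times angle).
In Python, from cell import get_state, capture, close_job, boxes_of, mark_of, tip_extent gives the robot as it stands.
- The arm moves only by the shell command python3 -m handwheel 'ROWS' [OPENING] [FORCE]. ROWS is JSON, a list of rows, each a list of 6 numbers: the shift along the tool's x, y, z scaled (see below), then the turn, a rotation vector about the tool's x, y, z scaled (see below). A call has 1 to 20 rows; each row shifts and turns the commanded pose from where the row before left it, along the tool's axes as they then stand; what a row does not reach is not made up. The controller multiplies each number of a shift by 1000 mm and each number of a turn by 6 degrees. A row lasts 1/10 s, in which the tool goes at most 50 mm and 8.59 degrees, less where a joint would pass 70% of its speed; a pose out of reach is approached as far as the arm can. A call with a number of a shift or a turn outside -1 to 1 is refused whole. A call with a gripper value outside its range is refused whole. OPENING is the opening, from -1 (shut) to 1 (fully open), set as the call begins (- or left out, the last holds). The fingers move at their own pace and stop on an object; FORCE is the grip in N (left out, the last holds). Time passes only in rows, so rows that do not move let the fingers close. It gives the time, the measured TCP pose, the force, the opening and the grip force at its end, in the units of the state.
- get_state(): the state, without advancing time (a new reading comes with each control period).
- capture(name): name is "side" or "top" or "wrist"; returns a dict with "color" (480x640x3 uint8, blue, green, red), "fx", "fy", "cx", "cy" (pixels), "eye" and "rotation" of the camera in the world; the wrist camera has in their place "T_tool_cam" (4x4, takes a point from camera to tool coordinates, whose origin is the TCP and whose axes are the flange's). Camera axes: x right, y up, looking along -z (the intrinsics and any distortion apply to the point x, -y, -z); pixel columns grow to the right and rows downward; lengths in m; the calibration is good to about 2 mm. A picture is of the moment at which its call begins: read the wrist's pose just before it. There is no depth.
- close_job(): hands the job in; it is judged then, once.
Trained networks look in a picture, given as the dict that the camera call returned (one of the last four; its "shot" number tells which), for a name from the list of things; names that differ only in an ending like _2 or _b are one class to them, and where a whole thing is asked for, a point or a joint stands for the part that bears it (a point fixed in the world has none). Each returns a list of dicts, best first, with "p" (0 to 1); they miss things now and then, are a little off and sometimes report something else, mostly with a low value. They report only what shows in the picture. A call takes as long as a camera call. They do not tell look-alikes from the thing itself.
- boxes_of(picture, thing): "position" ([x, y, z] in m, in the coordinates of the camera as it stood for that picture, good to about 4 mm: the middle of the surface that is visible of it).
- mark_of(picture, thing): "position" ([x, y, z] in m, in the coordinates of the camera as it stood for that picture, good to about 4 mm: a listed point, or the origin of a listed thing).
The state is a dict: "time_s": time; "joint_pos": joint angles; "qvel": joint speeds; "joint_torque": joint torques, N m; "position": TCP position; "orientation": TCP orientation; "contact_force": force on the tool from outside, world axes, zero at the start; "ft_torque": the same for the moment, N m; "width": opening from 0.0 (shut) to 1.0 (fully open); "gripper_force": force on a finger pad.
Only numpy, scipy, OpenCV 4.12 (cv2) and the standard library are available. Lean on these libraries where they do the work, as an engineer would, in place of code of your own. Each camera call takes 0.05 s, during which the arm holds its last target. There are 200 camera calls.

## Working session

There is one attempt and no reset: what is moved stays moved. The work goes in short steps, Python scripts to look and compute and a shell command to move; the robot and the scene stay as the last step left them, time stands still between calls to the robot, and variables do not carry over. Pictures are saved under pics/ and viewed, at most 13 in all, crops included, and the job is handed in when it is done.

```bash
mkdir -p pics
cat > h.py <<'E'
import numpy as np, cv2
from cell import *
from scipy.spatial.transform import Rotation as R
def world(pic,p,st=None):
    p=np.array(p)
    if 'T_tool_cam' in pic:
        T=np.array(pic['T_tool_cam']); q=T[:3,:3]@p+T[:3,3]
        return R.from_rotvec(st['orientation']).as_matrix()@q+np.array(st['position'])
    return np.array(pic['rotation'])@p+np.array(pic['eye'])
def pix(pic,w):
    p=np.array(pic['rotation']).T@(np.array(w)-pic['eye'])
    return pic['cx']+pic['fx']*p[0]/-p[2], pic['cy']-pic['fy']*p[1]/-p[2]
E
python3 - <<'E'
from h import *
np.set_printoptions(precision=4,suppress=True)
ims=[]
for n in('top','side'):
    p=capture(n); ims.append(p['color']); cv2.imwrite(f'pics/{n}0.png',p['color'])
    print(n,p.keys(),p['eye'],p['fx'])
    for t in('spool','spool_mouth','spool_heel','board','bearing','socket'):
        for d in mark_of(p,t)[:3]:
            w=world(p,d['position']);print(t,round(d['p'],2),w,np.round(pix(p,w)))
s=get_state();print(s['position'],s['orientation'],s['contact_force'],s['width'],tip_extent)
E
```

```text
top dict_keys(['color', 'fx', 'fy', 'cx', 'cy', 'eye', 'rotation', 'shot']) [ 0.3109 -0.0739  1.5864] 537.8656592173348Traceback (most recent call last):
  File "<stdin>", line 9, in <module>
  File "h.py", line 12, in pix
    return pic['cx']+pic['fx']*p[0]/-p[2], pic['cy']-pic['fy']*p[1]/-p[2]
                               ~^^^
IndexError: invalid index to scalar variable.
```

View pics/top0.png

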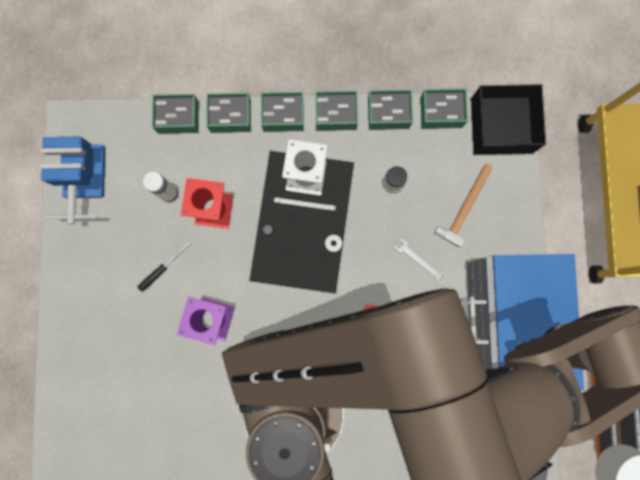

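```bash
sed -i "s/np.array(pic\['rotation'\])/rot(pic)/; 3a def rot(pic):\n    r=np.array(pic['rotation']); return r if r.ndim==2 else (R.from_rotvec(r) if r.size==3 else R.from_quat(r)).as_matrix()" h.py
python3 - <<'E'
from h import *
np.set_printoptions(precision=4,suppress=True)
for n in('top','side'):
    p=capture(n); cv2.imwrite(f'pics/{n}1.png',p['color'])
    print(n,p['eye'],p['rotation'],p['fx'])
    for t in('spool','spool_mouth','spool_heel','board','bearing','socket'):
        for d in mark_of(p,t)[:3]:
            w=world(p,d['position']);print(t,round(d['p'],2),w,np.round(pix(p,w)))
s=get_state();print(s['position'],s['orientation'],s['contact_force'],s['width'],tip_extent)
E
```

```text
top [ 0.3109 -0.0739  1.5864] [ 0.0934 -0.0785 -1.5844] 537.8656592173348
spool 0.93 [ 0.5996  0.2296 -0.0003] [214. 209.]
spool 0.83 [ 0.6932 -0.0448  0.0067] [305. 176.]
spool 0.69 [0.275  0.2296 0.0003] [213. 318.]
spool_mouth 0.84 [ 0.6948 -0.0466  0.1782] [304. 160.]
spool_mouth 0.7 [0.5953 0.2253 0.1664] [203. 199.]
spool_mouth 0.6 [0.2702 0.2308 0.1701] [200. 321.]
spool_heel 0.78 [ 0.6418 -0.0388  0.0056] [303. 193.]
spool_heel 0.68 [ 0.6944 -0.0469  0.0051] [305. 176.]
spool_heel 0.62 [ 0.6018  0.2769 -0.0016] [198. 208.]
board 0.81 [ 0.6082 -0.0446  0.001 ] [305. 204.]
bearing 0.48 [ 0.4921 -0.1255  0.0083] [333. 242.]
socket 0.59 [0.5267 0.0633 0.0038] [269. 232.]
side [0.2951 0.8594 0.6479] [ 0.1449 -1.516  -2.5872] 461.3548987405313
spool 0.98 [0.2728 0.2326 0.0013] [390. 385.]
spool 0.97 [ 0.694  -0.0468  0.0098] [223. 278.]
spool 0.86 [0.6009 0.2304 0.0037] [221. 363.]
spool_mouth 0.84 [0.5994 0.2326 0.1695] [210. 294.]
spool_mouth 0.76 [ 0.6975 -0.0458  0.1797] [214. 217.]
spool_mouth 0.67 [ 0.2441 -0.2418  0.1717] [412. 198.]
spool_heel 0.93 [0.2888 0.2807 0.0021] [380. 404.]
spool_heel 0.87 [0.6088 0.2824 0.0074] [207. 381.]
spool_heel 0.83 [ 0.6435 -0.036   0.011 ] [242. 282.]
board 0.56 [ 0.6093 -0.0359  0.0014] [255. 286.]
bearing 0.71 [ 0.492  -0.1265  0.0071] [309. 269.]
socket 0.57 [0.5244 0.0644 0.0067] [279. 313.]
[ 0.2179 -0.6124  0.3039] [-3.0958 -0.5343  0.    ] [0.3759 0.3133 0.3216] 0.9989310286155145 0.0726
```

View pics/side1.png

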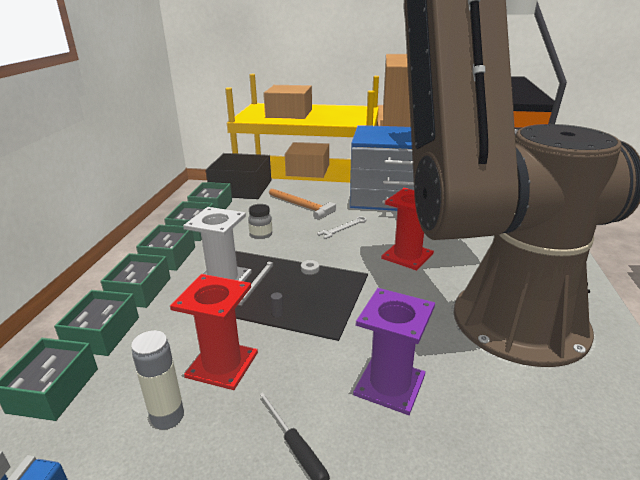

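Run:
```python
from h import *
np.set_printoptions(precision=4,suppress=True)
p=capture('top'); c=p['color'][130:310,230:380]; cv2.imwrite('pics/crop.png',cv2.resize(c,None,fx=3.3,fy=3.3,interpolation=cv2.INTER_CUBIC))
def ray(u,v,z):
    d=rot(p)@np.array([(u-p['cx'])/p['fx'],-(v-p['cy'])/p['fy'],-1]); e=np.array(p['eye']); return e+d*(z-e[2])/d[2]
g=cv2.cvtColor(p['color'],cv2.COLOR_BGR2GRAY)
m=np.zeros_like(g); m[196:214,268:342]=255*(g[196:214,268:342]>110)
n,l,s,_=cv2.connectedComponentsWithStats(m); k=1+s[1:,4].argmax(); ys,xs=np.where(l==k)
r=cv2.minAreaRect(np.c_[xs,ys].astype(np.float32)); print(r)
a=ray(xs.min(),ys[xs==xs.min()].mean(),.016); b=ray(xs.max(),ys[xs==xs.max()].mean(),.016)
print(a,b,np.linalg.norm(a-b),(a+b)/2,np.degrees(np.arctan2(-(a-b)[0],(a-b)[1])))
# flange square top
m=np.zeros_like(g); m[136:185,275:335]=255*(g[136:185,275:335]>150)
```

```text
((304.4260559082031, 203.5388641357422), (61.793212890625, 6.041398525238037), 7.815293788909912)
[0.6211 0.0471 0.016 ] [ 0.5955 -0.1334  0.016 ] 0.1822482141352732 [ 0.6083 -0.0431  0.016 ] -8.067416382455438
```

View pics/crop.png

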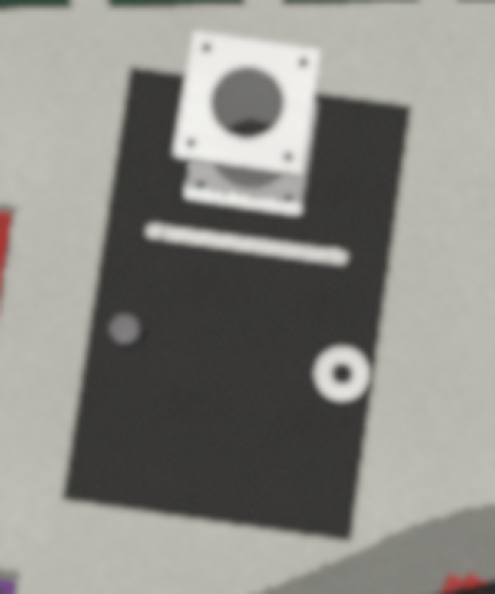

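The aluminium spool (side 217,240; top 305,165) is the one meant. It is plain grey-white and stands on the board beyond the bar. The look-alikes are red (side 212,330 and 408,228) and purple (side 395,350), and the crop confirms the choice. Moving above it now.

```bash
cat >> h.py <<'E'
import json,os
def log():
    s=get_state(); open('log.jsonl','a').write(json.dumps([list(map(float,s['joint_pos'])),list(map(float,s['position'])),list(map(float,s['orientation']))])+'\n')
    return s
BO=np.array([.608,-.043]); ps=np.radians(-8.07); BX=np.array([np.cos(ps),np.sin(ps)]); BY=np.array([-BX[1],BX[0]])
def rep():
    s=log(); d=np.array(s['position'])[:2]-BO; M=R.from_rotvec(s['orientation']).as_matrix(); z=M[:,2]; zb=[z[:2]@BX,z[:2]@BY,z[2]]
    print('t',round(s['time_s'],2),'boardxyz',np.round([d@BX,d@BY,s['position'][2]],4),'tilt',round(np.degrees(np.arctan2(zb[0],-zb[2])),1),'roll',round(np.degrees(np.arcsin(zb[1])),1),'xhead',round(np.degrees(np.arctan2(-M[0,0],M[1,0])),1),'F',np.round(s['contact_force'],1),'w',round(s['width'],3),'gf',round(s['gripper_force'],1),'q',np.round(s['joint_pos'],3))
E
python3 -c "
from h import *
rep();s=get_state();M=R.from_rotvec(s['orientation']).as_matrix()
print(M.T@(np.array([.7365,-.0515,.27])-s['position']))"
```

```text
t 0.85 boardxyz [-0.3063 -0.6185  0.3039] tilt -0.0 roll 0.0 xhead -70.4 F [ 0.3  0.3 -0.4] w 1.0 gf 0.0 q [-1.276  0.48   1.596  0.     1.065 -0.047]
[ 0.67660696 -0.35458389  0.03390552]
```

```bash
python3 -m handwheel '[[0.042,-0.022,0,0,0,0],[0.042,-0.022,0,0,0,0],[0.042,-0.022,0,0,0,0],[0.042,-0.022,0,0,0,0],[0.042,-0.022,0,0,0,0],[0.042,-0.022,0,0,0,0],[0.042,-0.022,0,0,0,0],[0.042,-0.022,0,0,0,0],[0.042,-0.022,0,0,0,0],[0.042,-0.022,0,0,0,0],[0.042,-0.022,0,0,0,0],[0.042,-0.022,0,0,0,0],[0.042,-0.022,0,0,0,0],[0.042,-0.022,0,0,0,0],[0.042,-0.022,0,0,0,0],[0.042,-0.022,0,0,0,0]]' 1 20; python3 -c "
from h import *
rep()"; python3 -m handwheel '[[0,0,0,0,0,-1],[0,0,0,0,0,-1],[0,0,0,0,0,-1],[0,0,0,0,0,-1],[0,0,0,0,0,-1],[0,0,0,0,0,-1],[0,0,0,0,0,-1],[0,0,0,0,0,-1],[0,0,0,0,0,-1],[0,0,0,0,0,-1],[0,0,0,0,0,-0.2],[0,0,0,0,0,0],[0,0,0,0,0,0]]'
python3 - <<'E'
from h import *
np.set_printoptions(precision=4,suppress=True)
s=log();rep();p=capture('wrist'); cv2.imwrite('pics/wrist1.png',p['color'])
for t in('spool_mouth','spool','spool_heel','board'):
    for d in mark_of(p,t)[:2]: print(t,round(d['p'],2),world(p,d['position'],s))
p=capture('side')
E
```

```text
time_s: 2.45
position: [0.7341, -0.0538, 0.3039]
orientation: [3.096, 0.534, 0.0]
contact_force: [0.4, -1.0, 1.0]
width: 1.0
gripper_force: 0.0
t 2.45 boardxyz [0.1264 0.007  0.3039] tilt 0.0 roll -0.0 xhead -70.4 F [ 0.4 -1.   1. ] w 1.0 gf 0.0 q [-0.114  0.605  1.372 -0.     1.165  1.115]
time_s: 3.75
position: [0.733, -0.0555, 0.3039]
orientation: [-2.395, -2.033, 0.0]
contact_force: [0.2, -0.5, -0.6]
width: 1.003
gripper_force: 0.0
t 3.75 boardxyz [0.1255 0.0052 0.3039] tilt -0.0 roll 0.0 xhead -9.4 F [ 0.2 -0.5 -0.6] w 1.003 gf 0.0 q [-0.117  0.603  1.375  0.     1.164  0.047]
spool_mouth 0.9 [ 0.6965 -0.0517  0.175 ]
spool_heel 0.72 [ 0.6747 -0.3097 -0.0047]
```

View pics/wrist1.png

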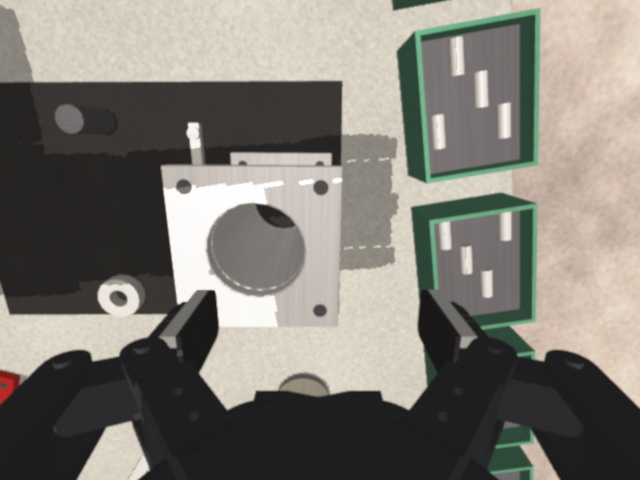

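```bash
r='python3 -c "from h import *; rep()"'
python3 -m handwheel '[[0.0,0,0,-1.25,0,0],[0,0,0,-1.25,0,0],[0,0,0,-1.25,0,0],[0,0,0,0,0,0]]' >/dev/null || python3 -m handwheel '[[0,0,0,-1,0,0],[0,0,0,-1,0,0],[0,0,0,-1,0,0],[0,0,0,-1,0,0],[0,0,0,0,0,0]]' >/dev/null;eval $r
python3 -m handwheel '[[0,-0.04,0,-1,0,0],[0,-0.04,0,-1,0,0],[0,-0.04,0,-1,0,0],[0,-0.04,0,0,0,0],[0,0,0,0,0,0]]' >/dev/null;eval $r
python3 - <<'E'
from h import *
from scipy.optimize import least_squares
D=[json.loads(l) for l in open('log.jsonl')]
def fk(v,q):
    a1,d1,L2,L3,a3,L6=v; a=q[1];b=q[1]+q[2];c=b+q[4]
    return np.array([a1+L2*np.sin(a)+L3*np.sin(b)+a3*np.cos(b)+L6*np.sin(c), d1+L2*np.cos(a)+L3*np.cos(b)-a3*np.sin(b)+L6*np.cos(c)])
f=lambda v:np.concatenate([fk(v,q)-[np.hypot(p[0],p[1]),p[2]] for q,p,o in D]+[1e-4*(np.array(v)-[.1,.4,.45,.45,0,.25])])
r=least_squares(f,[.1,.4,.45,.45,0,.25]); print(np.round(r.x,4),np.abs(r.fun).max(),[round(sum(q[i] for i in(1,2,4)),3) for q,_,_ in D])
E
```

```text
t 4.55 boardxyz [0.1236 0.0053 0.3034] tilt 24.0 roll -0.5 xhead -9.2 F [-2.1 -0.6 -0.5] w 0.998 gf 0.0 q [-0.108  0.454  1.715 -0.041  0.554  0.083]
t 5.05 boardxyz [ 0.0505 -0.0059  0.2621] tilt 34.4 roll -3.5 xhead -11.0 F [-0.4  0.5 -0. ] w 1.0 gf 0.0 q [-0.09   0.394  2.045 -0.714  0.139  0.771]
[0.0226 0.2988 0.5937 0.4201 0.0268 0.2935] 0.0020498827461736813 [3.142, 3.141, 3.142, 3.142, 2.723, 2.577]out of range
```

```bash
cat > ik.py <<'E'
from h import *
from scipy.optimize import least_squares
D=[json.loads(l) for l in open('log.jsonl')]
D=[d for d in D if abs(d[0][3])<.1]
def fk(v,q):
    a1,d1,L2,L3,a3,L6=v; a=q[1];b=q[1]+q[2];c=b+q[4]
    return np.array([a1+L2*np.sin(a)+L3*np.sin(b)+a3*np.cos(b)+L6*np.sin(c), d1+L2*np.cos(a)+L3*np.cos(b)-a3*np.sin(b)+L6*np.cos(c)])
f=lambda v:np.concatenate([fk(v,q)-[np.hypot(p[0],p[1]),p[2]] for q,p,o in D]+[1e-4*(np.array(v)-[.02,.3,.59,.42,0.03,.29])])
V=least_squares(f,[.1,.4,.45,.45,0,.25]); 
def ik(r,z,tilt):
    s=least_squares(lambda q:np.r_[fk(V.x,[0,q[0],q[1],0,q[2]])-[r,z],q.sum()-np.pi+np.radians(tilt)],[.3,1.8,.8])
    return s.x,np.abs(s.fun).max()
E
python3 - <<'E'
from ik import *
print(np.round(V.x,4),np.abs(V.fun).max())
for r,z in((.74,.25),(.65,.25),(.6,.25),(.55,.25),(.5,.25),(.45,.25),(.6,.2),(.55,.2),(.5,.2),(.45,.2),(.5,.15),(.45,.15),(.42,.15)):
    o=[]
    for t in(0,10,20,30,40,50,60):
        x,e=ik(r,z,t)
        if e<1e-3 and -.82<x[0] and x[1]<2.67: o.append((t,*np.round(x,2)))
    print(r,z,[ (a[0],a[3]) for a in o if a[3]>0.05 ], 'flip',[(a[0],a[3]) for a in o if a[3]<-.05])
E
```

```text
[0.0036 0.3214 0.5947 0.4444 0.0354 0.2987] 2.4357481366688472e-06
0.74 0.25 [(0, np.float64(1.07)), (10, np.float64(0.82)), (20, np.float64(0.56)), (30, np.float64(0.29))] flip [(50, np.float64(-0.31)), (60, np.float64(-0.62))]
0.65 0.25 [(0, np.float64(0.96)), (10, np.float64(0.72)), (20, np.float64(0.46)), (30, np.float64(0.19))] flip [(40, np.float64(-0.11)), (50, np.float64(-0.42)), (60, np.float64(-0.77))]
0.6 0.25 [(0, np.float64(0.9)), (10, np.float64(0.67)), (20, np.float64(0.41)), (30, np.float64(0.14))] flip [(40, np.float64(-0.16)), (50, np.float64(-0.49)), (60, np.float64(-0.85))]
0.55 0.25 [(0, np.float64(0.85)), (10, np.float64(0.62)), (20, np.float64(0.37)), (30, np.float64(0.09))] flip [(40, np.float64(-0.21)), (50, np.float64(-0.56)), (60, np.float64(-0.95))]
0.5 0.25 [(0, np.float64(0.81)), (10, np.float64(0.58)), (20, np.float64(0.33))] flip [(40, np.float64(-0.26)), (50, np.float64(-0.64)), (60, np.float64(-1.08))]
0.45 0.25 [(0, np.float64(0.77)), (10, np.float64(0.54)), (20, np.float64(0.3))] flip [(40, np.float64(-0.31))]
0.6 0.2 [(0, np.float64(0.8)), (10, np
[... 244 characters left out ...]
at64(-0.74)), (60, np.float64(-1.15))]
0.5 0.2 [(0, np.float64(0.69)), (10, np.float64(0.45)), (20, np.float64(0.18))] flip [(30, np.float64(-0.11)), (40, np.float64(-0.46)), (50, np.float64(-0.86))]
0.45 0.2 [(0, np.float64(0.64)), (10, np.float64(0.4)), (20, np.float64(0.13))] flip [(30, np.float64(-0.18)), (40, np.float64(-0.54))]
0.5 0.15 [(0, np.float64(0.57)), (10, np.float64(0.32))] flip [(30, np.float64(-0.28)), (40, np.float64(-0.65)), (50, np.float64(-1.07))]
0.45 0.15 [(0, np.float64(0.5)), (10, np.float64(0.25))] flip [(30, np.float64(-0.37)), (40, np.float64(-0.78))]
0.42 0.15 [(0, np.float64(0.47)), (10, np.float64(0.21))] flip [(20, np.float64(-0.08)), (30, np.float64(-0.44))]
```

```bash
python3 -m handwheel '[[0,0.015,-0.021,0.3,0,0],[0,0.015,-0.021,0.3,0,0],[0,0.015,-0.021,0.3,0,0],[0,0.015,-0.021,0.3,0,0],[0,0,0,0,0,0],[0,0,0,0,0,0]]' -1 >/dev/null; python3 -c "
from h import *
rep()"
cat > kin.py <<'E'
from ik import *
C=np.array([[0,1,0],[-1,0,0],[0,0,1]]).T@np.eye(3)
C=np.column_stack([[0,1,0],[-1,0,0],[0,0,1]])
E=R.from_euler
def Rt(q,s4,s6): return (E('z',q[0])*E('y',q[1]+q[2])*E('z',s4*q[3])*E('y',q[4])*E('z',s6*q[5])).as_matrix()@C
def wc(q):
    a1,d1,L2,L3,a3,L6=V.x; a=q[1];b=a+q[2]
    r=a1+L2*np.sin(a)+L3*np.sin(b)+a3*np.cos(b); z=d1+L2*np.cos(a)+L3*np.cos(b)-a3*np.sin(b)
    return np.array([r*np.cos(q[0]),r*np.sin(q[0]),z])
def FK(q,s4=1,s6=1):
    M=Rt(q,s4,s6); return M,wc(q)+V.x[5]*M[:,2]
E
python3 - <<'E'
from kin import *
for s4 in(1,-1):
  for s6 in(1,-1):
    er=[];pe=[]
    for l in open('log.jsonl'):
        q,p,o=json.loads(l); M,t=FK(q,s4,s6); er.append((R.from_matrix(M).inv()*R.from_rotvec(o)).magnitude()); pe.append(np.linalg.norm(t-p))
    print(s4,s6,np.round(er,3),np.round(pe,4))
for i,r in((.44,.106),(.44,.12),(.46,.106),(.5,.12)): 
  for t in(32,36,40,44): print(i,r,t,ik(i,r,t))
E
```

```text
t 5.65 boardxyz [ 0.0584 -0.0028  0.3583] tilt 28.2 roll -3.5 xhead -11.1 F [ 0.2  0.2 -0.1] w 0.005 gf 0.0 q [-0.088  0.291  1.852 -0.173  0.516  0.225]
1 1 [0. 0. 0. 0. 0. 0. 0.] [0.0303 0.0303 0.0303 0.0303 0.0303 0.0303 0.0303]
1 -1 [0.093 2.229 0.093 0.093 0.167 1.542 0.45 ] [0.0303 0.0303 0.0303 0.0303 0.0303 0.0303 0.0303]
-1 1 [0.    0.    0.    0.    0.082 1.429 0.347] [0.0303 0.0303 0.0303 0.0303 0.0174 0.0238 0.0206]
-1 -1 [0.093 2.229 0.093 0.093 0.106 0.219 0.226] [0.0303 0.0303 0.0303 0.0303 0.0174 0.0238 0.0206]
0.44 0.106 32 (array([ 0.63999976,  2.59610092, -0.65301339]), np.float64(2.031222855192194e-08))
0.44 0.106 36 (array([ 0.69964374,  2.64029357, -0.82666319]), np.float64(1.0025313912365164e-13))
0.44 0.106 40 (array([ 0.77532221,  2.68290786, -1.01476912]), np.float64(1.4875551193616054e-08))
0.44 0.106 44 (array([ 0.86817775,  2.72323216, -1.21776213]), np.float64(1.4740209053343278e-11))
0.44 0.12 32 (array([ 0.5884366 ,  2.59084156, -0.59619086]), np.float64(3.5654501573390007e-09))
0.44 0.12 36 (array([ 0.64417312,  2.63601563, -0.76691462]), np.float64(4
[... 291 characters left out ...]
(4.15922461749485e-09))
0.46 0.106 36 (array([ 0.68074953,  2.59289751, -0.76037292]), np.float64(9.2148511043888e-15))
0.46 0.106 40 (array([ 0.74543295,  2.63406267, -0.93603467]), np.float64(9.377498777496385e-13))
0.46 0.106 44 (array([ 0.82441484,  2.67265289, -1.12341994]), np.float64(7.5842110369706e-14))
0.5 0.12 32 (array([ 0.57964862,  2.45497636, -0.45153768]), np.float64(3.6100733513677596e-11))
0.5 0.12 36 (array([ 0.61571799,  2.49749295, -0.59993682]), np.float64(6.901183513541298e-10))
0.5 0.12 40 (array([ 0.6622514 ,  2.53806938, -0.75685983]), np.float64(1.4208210941113464e-08))
0.5 0.12 44 (array([ 0.71986205,  2.57612833, -0.92234259]), np.float64(1.4488410471358293e-13))
```

```bash
cat > kin.py <<'E'
from h import *
from scipy.optimize import least_squares
C=np.column_stack([[0,1,0],[-1,0,0],[0,0,1]]); E=R.from_euler
def FK(q,v=None):
    a1,d1,L2,L3,a3,L6,b0,b6=VX if v is None else v; a=q[1];b=a+q[2]
    M=(E('z',q[0])*E('y',b)*E('z',q[3])*E('y',q[4])*E('z',q[5])).as_matrix()@C
    r=a1+L2*np.sin(a)+L3*np.sin(b)+a3*np.cos(b); z=d1+L2*np.cos(a)+L3*np.cos(b)-a3*np.sin(b)
    return M,E('z',q[0]).as_matrix()@[r,b0,z]+L6*M[:,2]
def fit():
    D=[json.loads(l) for l in open('log.jsonl')]; v0=np.array([.02,.3,.59,.42,0.03,.29,0,0])
    return least_squares(lambda v:np.r_[np.concatenate([FK(q,v)[1]-p for q,p,o in D]),1e-5*(v-v0)],v0)
_f=fit(); VX=_f.x
def IK(M,p,q0,w=None):
    def f(q):
        A,t=FK(q); return np.r_[(t-p)*5,R.from_matrix(A.T@M).as_rotvec()]
    lo=[-2.75,-.82,.23,-1.56,.09,-2.92];hi=[2.75,2.05,2.67,4.7,2.69,2.92]
    s=least_squares(f,np.clip(q0,np.array(lo)+1e-3,np.array(hi)-1e-3),bounds=(lo,hi),xtol=1e-12,ftol=1e-12,gtol=1e-12); return s.x,np.abs(s.fun).max()
def incr(A,B):
    (M,p),(N,t)=A,B
    return np.r_[M.T@(t-p),np.degrees(R.from_matrix(M.T@N).as_rotvec())/6]
def bori(tilt,flip):
    # tool z = forward-down by tilt in the board frame, y forward (or back if flip)
    t=np.radians(tilt); X=np.r_[BX,0]; z=np.sin(t)*X+[0,0,-np.cos(t)]; x=np.r_[BY,0]*(-1 if flip else 1)
    return np.column_stack([x,np.cross(z,x),z])
def bpos(x,y,z): return np.r_[BO+x*BX+y*BY,z]
def rows(P):
    out=[np.round(incr(a,b),[4,4,4,2,2,2] if 0 else 4) for a,b in zip(P,P[1:])]
    print(json.dumps([[round(float(v),4 if i<3 else 3)+0. for i,v in enumerate(r)] for r in out]))
E
python3 - <<'E'
from kin import *
print(np.round(VX,4),np.abs(_f.fun).max())
q0=np.array(get_state()['joint_pos']);q1=q0.copy();q1[3]=np.pi;q1[4]=.33;q1[5]=-.05
Q=[q0+(q1-q0)*k/24 for k in range(25)]
for k,q in enumerate(Q): q[4]=q0[4]+(.33-q0[4])*min(1,k/8)
P=[FK(q) for q in Q]; rows(P[:13]);rows(P[12:])
print(min((p+.073*M[:,2])[2] for M,p in P))
# end target
q=q1
for tl,x,y,z in((45,.03,.007,.25),(42,.03,.007,.22),(40,-.1,.007,.15),(38,-.165,.007,.12),(36,-.165,.007,.106)):
    q,e=IK(bori(tl,1),bpos(x,y,z),q); print(tl,x,np.round(q,2),round(e,4))
E
```

```text
Traceback (most recent call last):
NameError: name '_f' is not defined
```

```bash
cat > flip.py <<'E'
from kin import *
import kin
print(np.round(VX,4),np.abs(kin._f.fun).max())
q0=np.array(get_state()['joint_pos']);q1=q0.copy();q1[3]=np.pi;q1[4]=.33;q1[5]=-.05
Q=[q0+(q1-q0)*k/24 for k in range(25)]
for k,q in enumerate(Q): q[4]=q0[4]+(.33-q0[4])*min(1,k/8)
P=[FK(q) for q in Q]; rows(P[:13]);rows(P[12:])
print(min((p+.073*M[:,2])[2] for M,p in P))
q=q1
for tl,x,y,z in((45,.03,.007,.25),(42,.03,.007,.22),(40,-.1,.007,.15),(38,-.165,.007,.12),(36,-.165,.007,.106)):
    q,e=IK(bori(tl,1),bpos(x,y,z),q); print(tl,x,np.round(q,2),round(e,4))
E
python3 flip.py
```

```text
[-0.      0.3176  0.5973  0.445   0.0329  0.2991  0.0303  0.    ] 3.0300000034388754e-07
[[0.0208, 0.0036, -0.0007, -0.077, 0.67, 1.046], [0.0199, 0.0039, -0.0007, -0.091, 0.643, 1.06], [0.019, 0.0043, -0.0006, -0.103, 0.615, 1.074], [0.0181, 0.0046, -0.0006, -0.115, 0.586, 1.087], [0.0172, 0.005, -0.0005, -0.127, 0.557, 1.099], [0.0162, 0.0053, -0.0005, -0.138, 0.528, 1.111], [0.0153, 0.0055, -0.0004, -0.148, 0.498, 1.123], [0.0143, 0.0058, -0.0004, -0.158, 0.468, 1.133], [0.0133, -0.0009, -0.0003, 0.054, 0.424, 1.138], [0.0134, -0.0008, -0.0003, 0.05, 0.424, 1.138], [0.0134, -0.0006, -0.0003, 0.045, 0.425, 1.138], [0.0134, -0.0005, -0.0003, 0.04, 0.425, 1.138]]
[[0.0134, -0.0003, -0.0003, 0.035, 0.426, 1.138], [0.0134, -0.0001, -0.0003, 0.03, 0.426, 1.138], [0.0134, 0.0, -0.0003, 0.025, 0.427, 1.138], [0.0134, 0.0002, -0.0003, 0.02, 0.427, 1.138], [0.0134, 0.0003, -0.0003, 0.015, 0.427, 1.138], [0.0134, 0.0005, -0.0003, 0.011, 0.427, 1.138], [0.0134, 0.0006, -0.0003, 0.006, 0.427, 1.138], [0.0134, 0.0008, -0.0003, 0.001, 0.427, 1.138], [0.0133, 0.0009, -0.0003, -0.004, 0.427, 1.138], [0.0133, 0.0011, -0.0003, -0.009, 0.427, 1.138], [0.0133, 0.0012, -0.0003, -0.014, 0.427, 1.138], [0.0133, 0.0014, -0.0003, -0.019, 0.427, 1.138]]
0.2941114853253858
45 0.03 [-0.1   0.41  2.22  3.26  0.27 -0.08] 0.0
42 0.03 [-0.1   0.46  2.21  3.26  0.26 -0.08] 0.0
40 -0.1 [-0.08  0.55  2.5   3.21  0.62 -0.01] 0.0
38 -0.165 [-0.07  0.66  2.64  3.2   0.82  0.02] 0.0
36 -0.165 [-0.07  0.68  2.63  3.2   0.79  0.02] 0.0
```

```bash
sed -i 's/24/34/;s/range(25)/range(35)/;s/P\[:13\]/P[:18]/;s/P\[12:\]/P[17:]/' flip.py; sed -i 's/k\/24/k\/34/' flip.py; python3 flip.py | sed -n 2,4p
```

```text
[[0.0151, 0.0043, -0.0004, -0.117, 0.487, 0.738], [0.0145, 0.0045, -0.0004, -0.125, 0.468, 0.748], [0.0138, 0.0047, -0.0004, -0.133, 0.448, 0.758], [0.0132, 0.0049, -0.0003, -0.141, 0.428, 0.767], [0.0125, 0.0051, -0.0003, -0.148, 0.407, 0.776], [0.0119, 0.0053, -0.0003, -0.155, 0.386, 0.784], [0.0112, 0.0055, -0.0003, -0.161, 0.365, 0.792], [0.0105, 0.0057, -0.0002, -0.167, 0.344, 0.8], [0.0094, -0.0011, -0.0001, 0.047, 0.298, 0.803], [0.0094, -0.001, -0.0001, 0.045, 0.298, 0.803], [0.0094, -0.0009, -0.0001, 0.042, 0.299, 0.803], [0.0094, -0.0008, -0.0001, 0.04, 0.299, 0.803], [0.0094, -0.0008, -0.0001, 0.037, 0.299, 0.803], [0.0094, -0.0007, -0.0001, 0.035, 0.3, 0.803], [0.0094, -0.0006, -0.0001, 0.033, 0.3, 0.803], [0.0094, -0.0005, -0.0001, 0.03, 0.3, 0.803], [0.0094, -0.0005, -0.0001, 0.028, 0.3, 0.803]]
[[0.0094, -0.0004, -0.0001, 0.025, 0.301, 0.803], [0.0094, -0.0003, -0.0001, 0.023, 0.301, 0.803], [0.0094, -0.0002, -0.0001, 0.02, 0.301, 0.803], [0.0094, -0.0002, -0.0001, 0.018, 0.301, 0.803], [0.0094, -0.0001, -0.0001, 0.015, 0.301, 0.803], [0.0094, 0.0, -0.0001, 0.013, 0.301, 0.803], [0.0094, 0.0001, -0.0001, 0.011, 0.301, 0.803], [0.0094, 0.0001, -0.0001, 0.008, 0.302, 0.803], [0.0094, 0.0002, -0.0001, 0.006, 0.302, 0.803], [0.0094, 0.0003, -0.0001, 0.003, 0.302, 0.803], [0.0094, 0.0004, -0.0001, 0.001, 0.302, 0.803], [0.0094, 0.0004, -0.0001, -0.002, 0.302, 0.803], [0.0094, 0.0005, -0.0001, -0.004, 0.302, 0.803], [0.0094, 0.0006, -0.0001, -0.006, 0.302, 0.803], [0.0094, 0.0007, -0.0001, -0.009, 0.301, 0.803], [0.0094, 0.0008, -0.0001, -0.011, 0.301, 0.803], [0.0094, 0.0008, -0.0001, -0.014, 0.301, 0.803]]
0.2941114853253858
```

```bash
python3 -m handwheel '[[0.015,0.0043,0,-0.12,0.49,0.74],[0.0145,0.0045,0,-0.125,0.47,0.75],[0.014,0.0047,0,-0.13,0.45,0.76],[0.013,0.005,0,-0.14,0.43,0.77],[0.0125,0.005,0,-0.15,0.41,0.78],[0.012,0.0053,0,-0.155,0.385,0.785],[0.011,0.0055,0,-0.16,0.365,0.79],[0.0105,0.0057,0,-0.165,0.345,0.8],[0.0094,-0.001,0,0.047,0.3,0.8],[0.0094,-0.001,0,0.045,0.3,0.8],[0.0094,-0.001,0,0.042,0.3,0.8],[0.0094,-0.001,0,0.04,0.3,0.8],[0.0094,-0.0005,0,0.037,0.3,0.8],[0.0094,-0.0005,0,0.035,0.3,0.8],[0.0094,-0.0005,0,0.033,0.3,0.8],[0.0094,-0.0005,0,0.03,0.3,0.8],[0.0094,-0.0005,0,0.03,0.3,0.8]]' -1 > /dev/null;  python3 -c "
from h import *
rep()"
python3 -m handwheel '[[0.0094,0,0,0.02,0.3,0.8],[0.0094,0,0,0.02,0.3,0.8],[0.0094,0,0,0.02,0.3,0.8],[0.0094,0,0,0.02,0.3,0.8],[0.0094,0,0,0.02,0.3,0.8],[0.0094,0,0,0.01,0.3,0.8],[0.0094,0,0,0.01,0.3,0.8],[0.0094,0,0,0.01,0.3,0.8],[0.0094,0,0,0.01,0.3,0.8],[0.0094,0,0,0,0.3,0.8],[0.0094,0,0,0,0.3,0.8],[0.0094,0.0005,0,0,0.3,0.8],[0.0094,0.0005,0,0,0.3,0.8],[0.0094,0.0005,0,-0.01,0.3,0.8],[0.0094,0.0005,0,-0.01,0.3,0.8],[0.0094,0.0005,0,-0.01,0.3,0.8],[0.0094,0.0005,0,-0.01,0.3,0.8],[0,0,0,0,0,0]]' >/dev/null; python3 -c "
from h import *
rep()"
```

```text
t 7.35 boardxyz [0.147  0.1235 0.4559] tilt 55.0 roll 21.3 xhead -94.8 F [0.1 1.5 0.1] w -0.001 gf 0.0 q [-0.09   0.299  1.855  1.52   0.331  0.051]
t 9.15 boardxyz [0.2116 0.0303 0.5446] tilt 76.2 roll 3.0 xhead 175.8 F [-0.2 -0.3 -0.8] w -0.001 gf 0.0 q [-0.089  0.302  1.849  3.135  0.339 -0.051]
```

Run:
```python
from kin import *
s=get_state(); q0=np.array(s['joint_pos']); print(tip_extent)
q1,e=IK(bori(42,1),bpos(.011,.0075,.26),q0); print(np.round(q1,3),e)
P=[FK(q0+(q1-q0)*k/11) for k in range(12)]; rows(P)
print([np.round((p+.073*M[:,2]),2).tolist() for M,p in P])
```

```text
0.0726
[-0.093  0.362  2.218  3.328  0.173 -0.148] 4.8519867777717465e-14
[[0.0001, 0.0322, -0.0045, -0.518, 0.03, 0.074], [0.0002, 0.0321, -0.0042, -0.518, 0.029, 0.073], [0.0004, 0.0321, -0.004, -0.519, 0.028, 0.072], [0.0005, 0.032, -0.0038, -0.519, 0.027, 0.072], [0.0006, 0.032, -0.0035, -0.519, 0.026, 0.071], [0.0007, 0.0319, -0.0033, -0.519, 0.026, 0.071], [0.0008, 0.0319, -0.0031, -0.519, 0.025, 0.07], [0.0009, 0.0318, -0.0029, -0.519, 0.025, 0.07], [0.001, 0.0317, -0.0027, -0.519, 0.024, 0.07], [0.0012, 0.0316, -0.0025, -0.518, 0.023, 0.071], [0.0013, 0.0316, -0.0023, -0.518, 0.023, 0.071]]
[[0.89, -0.05, 0.53], [0.88, -0.05, 0.49], [0.86, -0.05, 0.46], [0.85, -0.05, 0.43], [0.83, -0.05, 0.4], [0.81, -0.05, 0.37], [0.79, -0.05, 0.34], [0.77, -0.05, 0.31], [0.75, -0.05, 0.28], [0.72, -0.05, 0.25], [0.7, -0.05, 0.23], [0.67, -0.04, 0.21]]
```

```bash
python3 -m handwheel '[[0,0.0322,-0.0045,-0.518,0.03,0.073],[0,0.0321,-0.0042,-0.518,0.029,0.073],[0,0.0321,-0.004,-0.519,0.028,0.072],[0.0005,0.032,-0.0038,-0.519,0.027,0.072],[0.0006,0.032,-0.0035,-0.519,0.026,0.071],[0.0007,0.0319,-0.0033,-0.519,0.026,0.071],[0.0008,0.0319,-0.0031,-0.519,0.025,0.07],[0.0009,0.0318,-0.0029,-0.519,0.025,0.07],[0.001,0.0317,-0.0027,-0.519,0.024,0.07],[0.0012,0.0316,-0.0025,-0.518,0.023,0.071],[0.0013,0.0316,-0.0023,-0.518,0.023,0.071],[0,0,0,0,0,0]]' > /dev/null;  python3 - <<'E'
from h import *
np.set_printoptions(precision=4,suppress=True)
rep(); s=get_state(); o=[]
for n in('side','wrist'):
    p=capture(n); o.append(p['color'] if n=='wrist' else cv2.resize(p['color'][130:330,150:410],(640,480)))
    for t in('spool_mouth','spool_heel'):
      for d in mark_of(p,t)[:3]:
        w=world(p,d['position'],s); v=w[:2]-BO; print(n,t,round(d['p'],2),np.r_[v@BX,v@BY,w[2]])
cv2.imwrite('pics/b.png',cv2.resize(np.hstack(o),(800,300)))
E
```

```text
t 10.35 boardxyz [0.008  0.008  0.2579] tilt 41.7 roll 0.0 xhead 172.2 F [0.2 0.4 1. ] w 0.005 gf 0.0 q [-0.092  0.362  2.222  3.329  0.171 -0.154]
side spool_mouth 0.92 [-0.0473  0.2733  0.1719]
side spool_mouth 0.74 [0.0861 0.0093 0.1798]
side spool_mouth 0.69 [-0.3343 -0.2512  0.1699]
side spool_heel 0.93 [0.0333 0.0076 0.0113]
side spool_heel 0.87 [-0.0459  0.3215  0.0061]
side spool_heel 0.83 [-0.3845 -0.2309  0.0046]
wrist spool_mouth 0.8 [0.0858 0.0049 0.175 ]
wrist spool_heel 0.76 [ 0.0297  0.0066 -0.0026]
```

View pics/b.png

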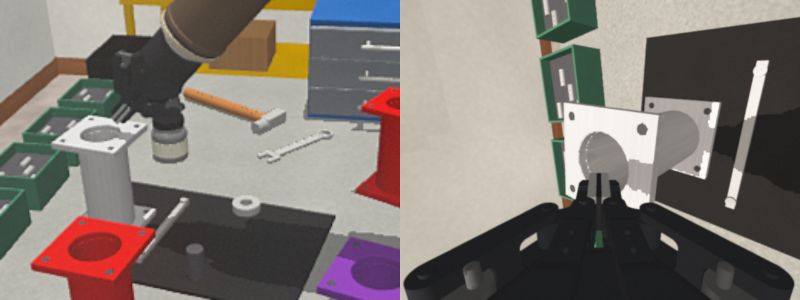

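```bash
python3 -m handwheel '[[0,0,0.01,0,0,0],[0,0,0.012,0,0,0],[0,0,0.012,0,0,0],[0,-0.001,0.011,0,0,0],[0,-0.001,0.008,0,0,0],[0,0,0.006,0,0,0],[0,0,0,0,0,0]]';  python3 -c "
from h import *
rep()"
```

```text
time_s: 11.35
position: [0.6608, -0.0423, 0.2176]
orientation: [-1.683, 1.932, -0.743]
contact_force: [0.3, -0.4, -0.1]
width: 0.001
gripper_force: 0.0
t 11.35 boardxyz [0.0522 0.0081 0.2176] tilt 42.0 roll 0.0 xhead 172.1 F [ 0.3 -0.4 -0.1] w 0.001 gf 0.0 q [-0.097  0.484  2.159  3.266  0.236 -0.091]
```

```bash
cat > traj.py <<'E'
from kin import *
H=np.array([.034,.006]); Y=.0078; TE=.0726
def sp(th,u,w): t=np.radians(th); return H+np.array([u*np.cos(t)-w*np.sin(t),u*np.sin(t)+w*np.cos(t)])
def ax(tau): t=np.radians(tau); return np.array([np.sin(t),-np.cos(t)]),np.array([np.cos(t),np.sin(t)])
def tcp1(th,tau,h,s):
    z,n=ax(tau); return sp(th,.0241,.17)+s*z+h*n-TE*z
def tcp2(th,tau,h,s):
    z,n=ax(tau)
    T=(sp(th,.0799,.17-s) if tau>th else sp(th,.0799,.17)+s*z)-h*n
    return T-TE*z
def tau_of(th): return 42-2*min(th,28)/28 if th<45 else 40-4*(th-45)/45
def pose(t,tau): return bori(tau,1),bpos(t[0],Y,t[1])
E
python3 - <<'E'
from traj import *
s=get_state(); M0=R.from_rotvec(s['orientation']).as_matrix(); q=np.array(s['joint_pos'])
for th in range(0,24,4): t=tau_of(th); p=tcp1(th,t,.0145,.03); q,e=IK(*pose(p,t),q); print(th,np.round(p,4),np.round(q,2),round(e,5))
for th in list(range(34,91,7)):
    t=tau_of(th); p=tcp2(th,t,.022 if th<46 else .0145,.025); q,e=IK(*pose(p,t),q); print(th,np.round(p,4),np.round(q,2),round(e,5))
A=(M0,np.array(s['position'])); P=[A]
B=pose(tcp1(0,42,.0145,.031),42)
P+= [pose(tcp1(th,tau_of(th),.0145,.031),tau_of(th)) for th in np.arange(0,10.1,1.25)]
rows(P)
E
```

```text
0 [0.0404 0.2174] [-0.1   0.47  2.18  3.26  0.25 -0.08] 0.0
4 [0.0287 0.2187] [-0.09  0.46  2.21  3.26  0.25 -0.08] 0.0
8 [0.0169 0.2192] [-0.09  0.45  2.23  3.26  0.26 -0.08] 0.0
12 [0.0051 0.2189] [-0.09  0.44  2.25  3.26  0.27 -0.08] 0.0
16 [-0.0066  0.2178] [-0.09  0.43  2.27  3.26  0.28 -0.08] 0.0
20 [-0.0182  0.2158] [-0.09  0.42  2.3   3.26  0.29 -0.07] 0.0
34 [-0.0444  0.2124] [-0.09  0.41  2.35  3.26  0.31 -0.07] 0.0
41 [-0.0647  0.209 ] [-0.08  0.4   2.39  3.25  0.35 -0.06] 0.0
48 [-0.0804  0.2065] [-0.08  0.39  2.43  3.25  0.37 -0.05] 0.0
55 [-0.1007  0.1967] [-0.08  0.4   2.47  3.24  0.42 -0.04] 0.0
62 [-0.1196  0.1846] [-0.07  0.43  2.51  3.23  0.47 -0.03] 0.0
69 [-0.1367  0.1702] [-0.07  0.46  2.55  3.23  0.53 -0.02] 0.0
76 [-0.152   0.1538] [-0.07  0.51  2.59  3.22  0.61 -0.  ] 0.0
83 [-0.165   0.1356] [-0.06  0.58  2.62  3.21  0.7   0.01] 0.0
90 [-0.1757  0.1159] [-0.06  0.65  2.65  3.21  0.79  0.02] 0.0
[[0.0003, 0.009, -0.0067, -0.004, 0.005, 0.028], [0.0, 0.0024, -0.0028, -0.015, 0.0, 0.0], [0.0, 0.0024, -0.0028, -0.015, 0.0, 0.0], [0.0, 0.0025, -0.0027, -0.015, 0.0, 0.0], [0.0, 0.0026, -0.0026, -0.015, 0.0, 0.0], [0.0, 0.0026, -0.0026, -0.015, 0.0, 0.0], [0.0, 0.0027, -0.0025, -0.015, 0.0, 0.0], [0.0, 0.0027, -0.0025, -0.015, 0.0, 0.0], [0.0, 0.0028, -0.0024, -0.015, 0.0, 0.0]]
```

```bash
python3 -m handwheel '[[0,0.003,-0.0022,0,0,0],[0,0.003,-0.0022,0,0,0],[0,0.003,-0.0022,0,0,0],[0,0.0024,-0.0028,-0.015,0,0],[0,0.0024,-0.0028,-0.015,0,0],[0,0.0025,-0.0027,-0.015,0,0],[0,0.0026,-0.0026,-0.015,0,0],[0,0.0026,-0.0026,-0.015,0,0],[0,0.0027,-0.0025,-0.015,0,0],[0,0.0027,-0.0025,-0.015,0,0],[0,0.0028,-0.0024,-0.015,0,0],[0,0,0,0,0,0]]' >/dev/null;  cat > look.py <<'E'
from traj import *
import sys
np.set_printoptions(precision=4,suppress=True)
rep(); s=get_state()
for n in sys.argv[2:]:
    p=capture(n)
    if n==sys.argv[2]: cv2.imwrite('pics/%s.png'%sys.argv[1],cv2.resize(p['color'][130:340,160:440],None,fx=2.5,fy=2.5) if n=='side' else p['color'])
    for t in('spool_mouth','spool_heel','spool'):
      for d in mark_of(p,t)[:4]:
        w=world(p,d['position'],s); v=w[:2]-BO; v=np.r_[v@BX,v@BY,w[2]]
        if abs(v[1])<.08 and v[0]>-.25: print(n,t,round(d['p'],2),v)
E
python3 look.py c side
```

```text
t 12.55 boardxyz [0.011  0.0081 0.2193] tilt 41.3 roll 0.0 xhead 172.1 F [2.5 1.4 3.9] w -0.003 gf 2.2 q [-0.093  0.443  2.24   3.262  0.264 -0.083]
side spool_mouth 0.66 [0.0616 0.0102 0.1861]
side spool_heel 0.88 [0.0344 0.0125 0.0107]
side spool 0.57 [0.0852 0.0104 0.0175]
```

View pics/c.png

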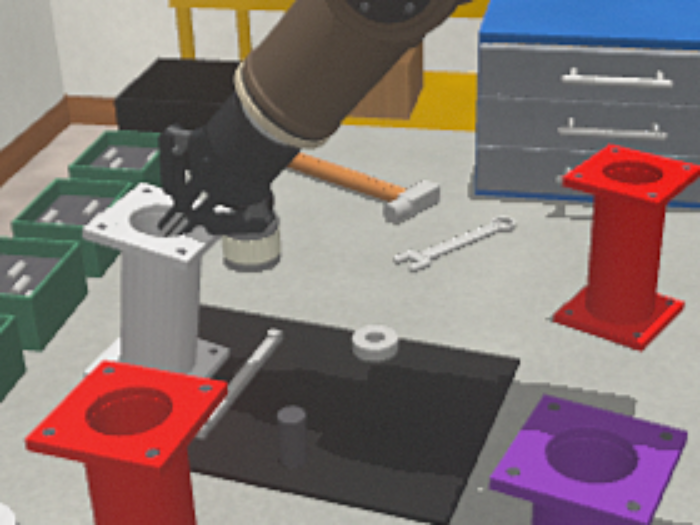

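Run:
```python
from traj import *
s=get_state(); A=(R.from_rotvec(s['orientation']).as_matrix(),np.array(s['position']))
rows([pose(tcp1(th,tau_of(th),.0145,.031),tau_of(th)) for th in np.arange(10,22.1,1.2)])
B=pose(tcp1(22,tau_of(22),.0145,.031),tau_of(22))
G=pose(tcp2(34,tau_of(34),.022,.025),40)
print(np.round(incr(B,G),4))
rows([pose(tcp2(th,tau_of(th),.022,.025),tau_of(th)) for th in np.arange(34,46.1,1.2)])
```

```text
[[0.0, 0.0027, -0.0022, -0.014, 0.0, 0.0], [0.0, 0.0028, -0.0022, -0.014, 0.0, 0.0], [0.0, 0.0028, -0.0021, -0.014, 0.0, 0.0], [0.0, 0.0029, -0.002, -0.014, 0.0, 0.0], [0.0, 0.0029, -0.002, -0.014, 0.0, 0.0], [0.0, 0.003, -0.0019, -0.014, 0.0, 0.0], [0.0, 0.003, -0.0018, -0.014, 0.0, 0.0], [0.0, 0.0031, -0.0018, -0.014, 0.0, 0.0], [0.0, 0.0031, -0.0017, -0.014, 0.0, 0.0], [0.0, 0.0031, -0.0016, -0.014, 0.0, 0.0]]
[-0.      0.0169 -0.0126 -0.0714  0.     -0.    ]
[[0.0, 0.0029, -0.002, 0.0, 0.0, 0.0], [0.0, 0.0029, -0.0019, 0.0, 0.0, 0.0], [0.0, 0.0029, -0.0018, 0.0, 0.0, 0.0], [0.0, 0.003, -0.0018, 0.0, 0.0, 0.0], [0.0, 0.003, -0.0017, 0.0, 0.0, 0.0], [0.0, 0.0036, -0.0016, 0.0, 0.0, 0.0], [0.0, 0.0036, -0.0016, 0.0, 0.0, 0.0], [0.0, 0.0036, -0.0015, 0.0, 0.0, 0.0], [0.0, 0.0037, -0.0014, 0.0, 0.0, 0.0], [0.0, 0.0036, -0.0014, -0.015, 0.0, 0.0]]
```

```bash
python3 -m handwheel '[[0,0.0027,-0.0022,-0.014,0,0],[0,0.0028,-0.0022,-0.014,0,0],[0,0.0028,-0.0021,-0.014,0,0],[0,0.0029,-0.002,-0.014,0,0],[0,0.0029,-0.002,-0.014,0,0],[0,0.003,-0.0019,-0.014,0,0],[0,0.003,-0.0018,-0.014,0,0],[0,0.0031,-0.0018,-0.014,0,0],[0,0.0031,-0.0017,-0.014,0,0],[0,0.0031,-0.0016,-0.014,0,0],[0,0,0,0,0,0]]' >/dev/null; python3 look.py d side; python3 -m handwheel '[[0,0,0,0,0,0],[0,0,0,0,0,0],[0,0,0,0,0,0]]' -0.75 20 >/dev/null; python3 look.py e side
```

```text
t 13.85 boardxyz [-0.0241  0.0079  0.2141] tilt 40.4 roll 0.0 xhead 172.1 F [ 1.5 -0.5  0.7] w -0.003 gf 0.5 q [-0.089  0.421  2.309  3.255  0.296 -0.072]
side spool_mouth 0.62 [0.0226 0.0127 0.1888]
side spool_heel 0.82 [0.035  0.0119 0.009 ]
side spool 0.73 [0.0837 0.0113 0.0264]
side spool 0.7 [0.0376 0.0091 0.0095]
t 14.35 boardxyz [-0.0235  0.0079  0.2144] tilt 40.5 roll 0.0 xhead 172.1 F [ 0.7 -0.8 -0.3] w 0.123 gf 0.3 q [-0.089  0.421  2.308  3.255  0.296 -0.072]
side spool_mouth 0.8 [0.0179 0.0123 0.1853]
side spool 0.91 [0.0823 0.0106 0.0279]
```

View pics/e.png

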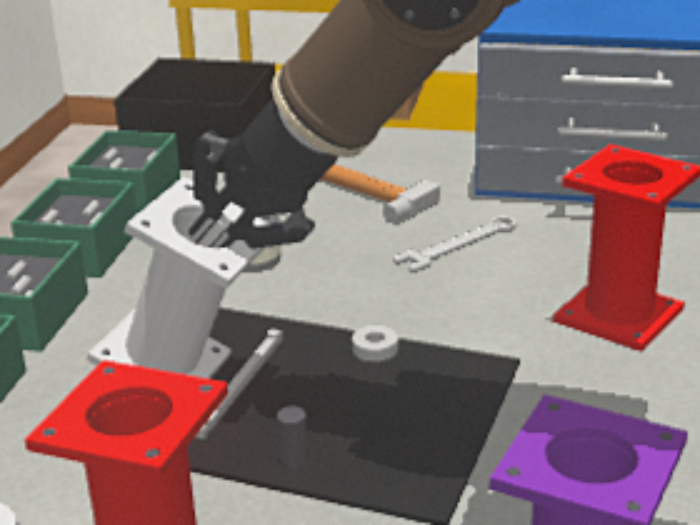

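```bash
python3 -m handwheel '[[0,0.0015,-0.0012,-0.008,0,0],[0,0.0015,-0.0012,-0.008,0,0],[0,0.0015,-0.0012,-0.008,0,0],[0,0.0015,-0.0012,-0.008,0,0],[0,0.0015,-0.0012,-0.008,0,0],[0,0.0015,-0.0012,-0.008,0,0],[0,0.0015,-0.0012,-0.008,0,0],[0,0.0015,-0.0012,-0.008,0,0],[0,0.0015,-0.0012,-0.008,0,0],[0,0.0015,-0.0012,-0.008,0,0],[0,0,0,0,0,0]]' >/dev/null; python3 look.py f side top
python3 - <<'E'
from traj import *
s=get_state(); A=(R.from_rotvec(s['orientation']).as_matrix(),np.array(s['position']))
print(np.round(incr(A,pose(tcp2(34,40,.0198,.025),40)),4))
rows([pose(tcp2(th,tau_of(th),.0198,.025),tau_of(th)) for th in np.arange(34,52.1,1.2)])
E
```

```text
t 15.65 boardxyz [-0.043   0.0079  0.2138] tilt 40.0 roll 0.0 xhead 172.1 F [-0.5 -0.6  0.8] w 0.126 gf 0.2 q [-0.087  0.405  2.345  3.255  0.307 -0.07 ]
side spool_mouth 0.56 [0.0011 0.0137 0.1819]
side spool_heel 0.56 [0.0349 0.0103 0.0096]
side spool 0.57 [0.081  0.0085 0.0361]
top spool_mouth 0.71 [-0.0015  0.0086  0.1817]
top spool_heel 0.95 [0.036  0.0097 0.0067]
top spool 0.94 [0.0791 0.0091 0.0323]
[ 0.0001  0.0001  0.     -0.0051  0.0046  0.028 ]
[[0.0, 0.0029, -0.002, 0.0, 0.0, 0.0], [0.0, 0.0029, -0.0019, 0.0, 0.0, 0.0], [0.0, 0.0029, -0.0018, 0.0, 0.0, 0.0], [0.0, 0.003, -0.0018, 0.0, 0.0, 0.0], [0.0, 0.003, -0.0017, 0.0, 0.0, 0.0], [0.0, 0.0036, -0.0016, 0.0, 0.0, 0.0], [0.0, 0.0036, -0.0016, 0.0, 0.0, 0.0], [0.0, 0.0036, -0.0015, 0.0, 0.0, 0.0], [0.0, 0.0037, -0.0014, 0.0, 0.0, 0.0], [0.0, 0.0036, -0.0014, -0.015, 0.0, 0.0], [0.0, 0.0036, -0.0013, -0.018, 0.0, 0.0], [0.0, 0.0037, -0.0012, -0.018, 0.0, 0.0], [0.0, 0.0037, -0.0011, -0.018, 0.0, 0.0], [0.0, 0.0037, -0.001, -0.018, 0.0, 0.0], [0.0, 0.0037, -0.0009, -0.018, 0.0, 0.0]]
```

```bash
python3 -m handwheel '[[0,0.0029,-0.002,0,0,0],[0,0.0029,-0.0019,0,0,0],[0,0.0029,-0.0018,0,0,0],[0,0.003,-0.0018,0,0,0],[0,0.003,-0.0017,0,0,0],[0,0.0036,-0.0016,0,0,0],[0,0.0036,-0.0016,0,0,0],[0,0.0036,-0.0015,0,0,0],[0,0.0037,-0.0014,0,0,0],[0,0,0,0,0,0]]' >/dev/null; python3 look.py g side top
```

```text
t 17.05 boardxyz [-0.0756  0.0078  0.2064] tilt 40.0 roll 0.0 xhead 172.1 F [-0.6  0.9  0.1] w 0.124 gf 0.5 q [-0.082  0.399  2.418  3.244  0.374 -0.053]
side spool_mouth 0.71 [0.0735 0.0113 0.045 ]
side spool_mouth 0.59 [-0.0524  0.0136  0.1632]
side spool_heel 0.79 [0.0354 0.0109 0.0097]
side spool 0.86 [0.0742 0.0091 0.0469]
top spool_mouth 0.74 [-0.048   0.0119  0.1654]
top spool_heel 0.66 [0.0382 0.0085 0.0053]
top spool 0.89 [0.0704 0.0062 0.0453]
```

View pics/g.png

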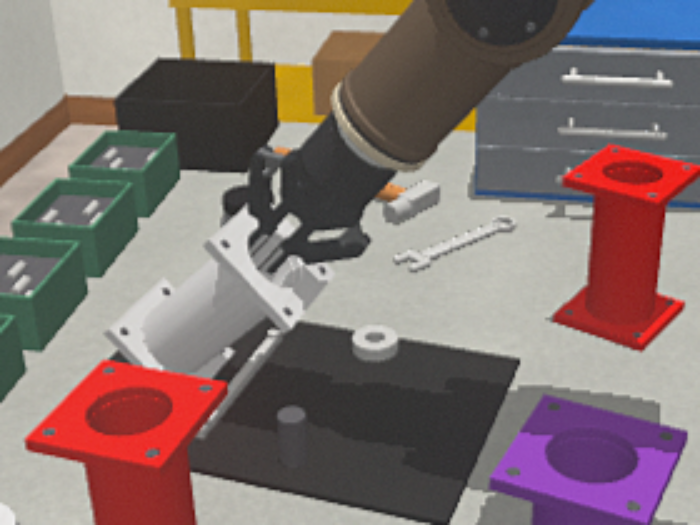

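Run:
```python
from traj import *
s=get_state(); A=(R.from_rotvec(s['orientation']).as_matrix(),np.array(s['position']))
h=lambda th: np.interp(th,[45,60],[.0198,.0145])
P=lambda a:[pose(tcp2(t,tau_of(t),h(t),.025),tau_of(t)) for t in a]
a=np.arange(45,95,1.25)
rows(P(a[:14]));rows(P(a[13:26]));rows(P(a[25:39])); print(a[13],a[25],a[38])
```

```text
[[0.0, 0.0033, -0.0014, -0.018, 0.0, 0.0], [0.0, 0.0034, -0.0013, -0.018, 0.0, 0.0], [0.0, 0.0034, -0.0012, -0.018, 0.0, 0.0], [0.0, 0.0034, -0.0011, -0.018, 0.0, 0.0], [0.0, 0.0034, -0.001, -0.018, 0.0, 0.0], [0.0, 0.0035, -0.0009, -0.018, 0.0, 0.0], [0.0, 0.0035, -0.0008, -0.018, 0.0, 0.0], [0.0, 0.0035, -0.0007, -0.018, 0.0, 0.0], [0.0, 0.0035, -0.0006, -0.018, 0.0, 0.0], [0.0, 0.0035, -0.0006, -0.018, 0.0, 0.0], [0.0, 0.0035, -0.0005, -0.018, 0.0, 0.0], [0.0, 0.0036, -0.0004, -0.018, 0.0, 0.0], [0.0, 0.004, -0.0003, -0.018, 0.0, 0.0]]
[[0.0, 0.004, -0.0002, -0.018, 0.0, 0.0], [0.0, 0.004, -0.0001, -0.018, 0.0, 0.0], [0.0, 0.004, 0.0, -0.018, 0.0, 0.0], [0.0, 0.004, 0.0001, -0.018, 0.0, 0.0], [0.0, 0.004, 0.0002, -0.018, 0.0, 0.0], [0.0, 0.004, 0.0003, -0.018, 0.0, 0.0], [0.0, 0.004, 0.0004, -0.018, 0.0, 0.0], [0.0, 0.004, 0.0005, -0.018, 0.0, 0.0], [0.0, 0.004, 0.0006, -0.018, 0.0, 0.0], [0.0, 0.0039, 0.0007, -0.018, 0.0, 0.0], [0.0, 0.0039, 0.0008, -0.018, 0.0, 0.0], [0.0, 0.0039, 0.0009, -0.018, 0.0, 0.0]]
[[0.0, 0.0039, 0.001, -0.018, 0.0, 0.0], [0.0, 0.0039, 0.0011, -0.018, 0.0, 0.0], [0.0, 0.0038, 0.0012, -0.018, 0.0, 0.0], [0.0, 0.0038, 0.0013, -0.018, 0.0, 0.0], [0.0, 0.0038, 0.0014, -0.018, 0.0, 0.0], [0.0, 0.0037, 0.0015, -0.018, 0.0, 0.0], [0.0, 0.0037, 0.0015, -0.018, 0.0, 0.0], [0.0, 0.0037, 0.0016, -0.018, 0.0, 0.0], [0.0, 0.0036, 0.0017, -0.018, 0.0, 0.0], [0.0, 0.0036, 0.0018, -0.018, 0.0, 0.0], [0.0, 0.0035, 0.0019, -0.018, 0.0, 0.0], [0.0, 0.0035, 0.002, -0.018, 0.0, 0.0], [0.0, 0.0034, 0.0021, -0.018, 0.0, 0.0]]
61.25 76.25 92.5
```

```bash
python3 -m handwheel '[[0,0.0033,-0.0014,-0.018,0,0],[0,0.0034,-0.0013,-0.018,0,0],[0,0.0034,-0.0012,-0.018,0,0],[0,0.0034,-0.0011,-0.018,0,0],[0,0.0034,-0.001,-0.018,0,0],[0,0.0035,-0.0009,-0.018,0,0]]' -0.88 >/dev/null;  python3 -m handwheel '[[0,0.0035,-0.0008,-0.018,0,0],[0,0.0035,-0.0007,-0.018,0,0],[0,0.0035,-0.0006,-0.018,0,0],[0,0.0035,-0.0006,-0.018,0,0],[0,0.0035,-0.0005,-0.018,0,0],[0,0.0036,-0.0004,-0.018,0,0],[0,0.004,-0.0003,-0.018,0,0],[0,0,0,0,0,0]]' -1 >/dev/null; python3 look.py i side top
```

```text
t 18.85 boardxyz [-0.1176  0.0076  0.1858] tilt 38.6 roll 0.0 xhead 172.1 F [-0.3  1.1 -2. ] w -0.003 gf 1.1 q [-0.075  0.425  2.507  3.232  0.464 -0.033]
side spool_mouth 0.66 [-0.0895  0.0116  0.133 ]
side spool_heel 0.88 [0.037  0.0081 0.0098]
side spool 0.57 [0.0613 0.0101 0.052 ]
top spool_mouth 0.76 [-0.0894  0.0108  0.1344]
top spool_heel 0.72 [0.0353 0.0088 0.0054]
top spool 0.9 [0.0597 0.0103 0.0551]
```

```bash
python3 -m handwheel '[[0,0.004,-0.0002,-0.018,0,0],[0,0.004,-0.0001,-0.018,0,0],[0,0.004,0,-0.018,0,0],[0,0.004,0.0001,-0.018,0,0],[0,0.004,0.0002,-0.018,0,0],[0,0.004,0.0003,-0.018,0,0],[0,0.004,0.0004,-0.018,0,0],[0,0.004,0.0005,-0.018,0,0],[0,0.004,0.0006,-0.018,0,0],[0,0.0039,0.0007,-0.018,0,0],[0,0.0039,0.0008,-0.018,0,0],[0,0.0039,0.0009,-0.018,0,0],[0,0,0,0,0,0]]' >/dev/null; python3 look.py j side top
```

```text
t 20.55 boardxyz [-0.1525  0.0075  0.153 ] tilt 37.3 roll 0.0 xhead 172.1 F [-1.6  0.8 -2.8] w 0.0 gf 1.4 q [-0.069  0.517  2.591  3.217  0.616 -0.007]
side spool_mouth 0.61 [-0.1154  0.0135  0.0963]
side spool_heel 0.65 [0.0343 0.0104 0.0081]
side spool 0.69 [0.046  0.012  0.0626]
top spool_mouth 0.73 [-0.1171  0.0124  0.0986]
top spool_heel 0.65 [0.035  0.0075 0.0088]
top spool_heel 0.57 [-0.0006 -0.0002  0.0012]
top spool 0.93 [0.0443 0.0097 0.056 ]
```

View pics/j.png

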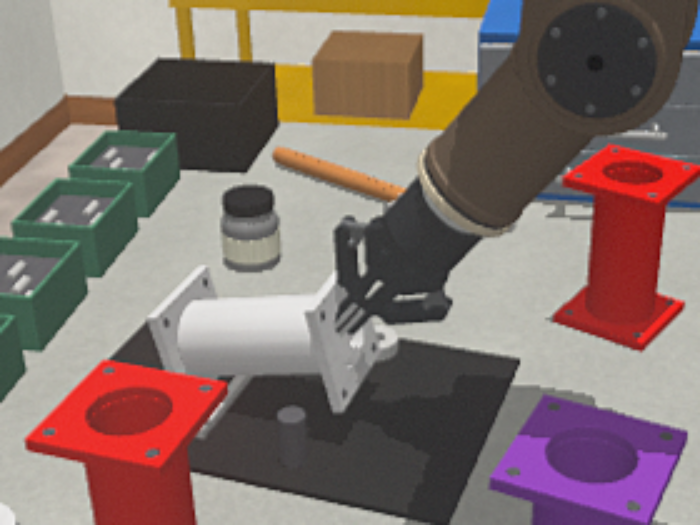

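```bash
python3 -m handwheel '[[0,0.0039,0.001,-0.018,0,0],[0,0.0039,0.0011,-0.018,0,0],[0,0.0038,0.0012,-0.018,0,0],[0,0.0038,0.0013,-0.018,0,0],[0,0.0038,0.0014,-0.018,0,0],[0,0.0037,0.0015,-0.018,0,0],[0,0.0037,0.0015,-0.018,0,0],[0,0.0037,0.0016,-0.018,0,0],[0,0.0036,0.0017,-0.018,0,0],[0,0.0036,0.0018,-0.018,0,0],[0,0.0035,0.0019,-0.018,0,0],[0,0,0,0,0,0]]' >/dev/null; python3 look.py k side top
```

```text
t 22.15 boardxyz [-0.1751  0.0074  0.1158] tilt 36.1 roll 0.0 xhead 172.1 F [ 0.2 -0.6 -0. ] w -0.004 gf 0.0 q [-0.064  0.655  2.649  3.205  0.793  0.015]
side spool_mouth 0.56 [-0.1345  0.0119  0.0598]
side spool 0.85 [0.0377 0.0129 0.0648]
top spool_heel 0.86 [0.0357 0.0106 0.0059]
top spool 0.64 [0.0327 0.0107 0.0587]
```

```bash
python3 -m handwheel '[[0,0.002,0,0,0,0],[0,0.001,-0.005,0,0,0],[0,0.001,-0.012,0,0,0],[0,0,-0.015,0,0,0],[0,0,-0.025,0,0,0],[0,0,-0.035,0,0,0],[0,0,-0.035,0,0,0],[0,0,0,0,0,0]]' >/dev/null; python3 look.py l top side
python3 - <<'E'
from traj import *
q0=np.array(get_state()['joint_pos']); W=np.array([-.09,.30,1.85,3.135,.36,-.05])
P=[FK(q0+(W-q0)*k/12) for k in range(13)]; rows(P); print([np.round((p+.073*M[:,2])[[0,2]],2).tolist() for M,p in P])
U=W.copy();U[3]=0; U[5]=-.0; P=[FK(W+(U-W)*k/34) for k in range(35)]; rows(P[:2]);rows(P[10:12]);rows(P[-2:]); print(np.round(P[-1][1],3),min((p+.073*M[:,2])[2] for M,p in P))
E
```

```text
t 23.35 boardxyz [-0.2358  0.0114  0.2258] tilt 35.8 roll -0.1 xhead 172.0 F [ 1.7 -0.5  0.3] w -0.001 gf 0.0 q [-0.019  0.184  2.673  3.361  0.343 -0.11 ]
top spool_mouth 0.59 [-0.1348  0.0076  0.0623]
top spool_heel 0.96 [0.0352 0.0102 0.0056]
top spool 0.71 [0.0338 0.0104 0.06  ]
side spool_mouth 0.72 [-0.1333  0.011   0.0596]
side spool 0.95 [0.0377 0.0126 0.0601]
[[-0.0048, -0.0468, 0.0133, 0.588, -0.077, -0.035], [-0.0039, -0.0465, 0.0135, 0.589, -0.068, -0.041], [-0.003, -0.0463, 0.0138, 0.589, -0.058, -0.047], [-0.0021, -0.046, 0.0141, 0.59, -0.049, -0.053], [-0.0012, -0.0457, 0.0143, 0.59, -0.039, -0.059], [-0.0003, -0.0454, 0.0145, 0.59, -0.03, -0.065], [0.0006, -0.045, 0.0146, 0.589, -0.021, -0.072], [0.0015, -0.0446, 0.0148, 0.589, -0.012, -0.078], [0.0023, -0.0442, 0.0149, 0.588, -0.004, -0.085], [0.0031, -0.0438, 0.015, 0.588, 0.005, -0.092], [0.0039, -0.0434, 0.015, 0.587, 0.013, -0.099], [0.0047, -0.0429, 0.015, 0.585, 0.021, -0.106]]
[[0.42, 0.16], [0.47, 0.18], [0.52, 0.2], [0.56, 0.22], [0.61, 0.25], [0.65, 0.28], [0.69, 0.31], [0.73, 0.34], [0.77, 0.38], [0.8, 0.42], [0.84, 0.45], [0.87, 0.49], [0.89, 0.54]]
[[-0.0097, -0.0001, -0.0002, 0.015, -0.31, -0.81]]
[[-0.0097, 0.0001, -0.0002, 0.011, -0.31, -0.81]]
[[-0.0097, 0.0004, -0.0002, 0.0, -0.31, -0.81]]
[ 0.707 -0.033  0.376] 0.3167968416887876
```

View pics/l.png

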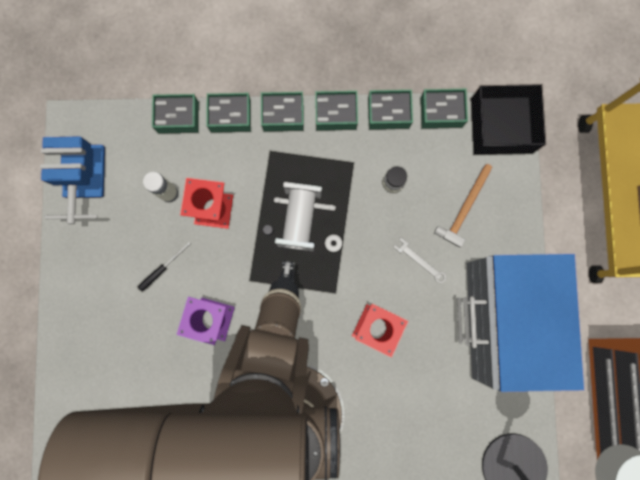

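```bash
python3 -m handwheel '[[-0.0048,-0.0468,0.0133,0.588,-0.077,-0.035],[-0.0039,-0.0465,0.0135,0.589,-0.068,-0.041],[-0.003,-0.0463,0.0138,0.589,-0.058,-0.047],[-0.0021,-0.046,0.0141,0.59,-0.049,-0.053],[-0.0012,-0.0457,0.0143,0.59,-0.039,-0.059],[-0.0003,-0.0454,0.0145,0.59,-0.03,-0.065],[0.0006,-0.045,0.0146,0.589,-0.021,-0.072],[0.0015,-0.0446,0.0148,0.589,-0.012,-0.078],[0.0023,-0.0442,0.0149,0.588,0,-0.085],[0.0031,-0.0438,0.015,0.588,0.005,-0.092],[0.0039,-0.0434,0.015,0.587,0.013,-0.099],[0.0047,-0.0429,0.015,0.585,0.021,-0.106],[0,0,0,0,0,0]]' >/dev/null; python3 -c "
from h import *
rep()"; python3 -m handwheel '[[-0.0097,0,0,0.01,-0.31,-0.81],[-0.0097,0,0,0.01,-0.31,-0.81],[-0.0097,0,0,0.01,-0.31,-0.81],[-0.0097,0,0,0.01,-0.31,-0.81],[-0.0097,0,0,0.01,-0.31,-0.81],[-0.0097,0,0,0.01,-0.31,-0.81],[-0.0097,0,0,0.01,-0.31,-0.81],[-0.0097,0,0,0.01,-0.31,-0.81],[-0.0097,0,0,0.01,-0.31,-0.81],[-0.0097,0,0,0.01,-0.31,-0.81],[-0.0097,0,0,0.01,-0.31,-0.81],[-0.0097,0,0,0.01,-0.31,-0.81],[-0.0097,0,0,0.01,-0.31,-0.81],[-0.0097,0,0,0.01,-0.31,-0.81],[-0.0097,0,0,0.01,-0.31,-0.81],[-0.0097,0,0,0.01,-0.31,-0.81],[-0.0097,0,0,0.01,-0.31,-0.81]]' >/dev/null; python3 -c "
from h import *
rep()"
```

```text
t 25.05 boardxyz [0.2145 0.0297 0.5579] tilt 78.0 roll 2.9 xhead 175.6 F [0.7 0.5 1.2] w -0.002 gf 0.0 q [-0.09   0.299  1.843  3.136  0.362 -0.051]
t 26.75 boardxyz [0.1502 0.1331 0.4626] tilt 55.8 roll 23.0 xhead -92.0 F [ 0.   0.6 -0.1] w -0.001 gf 0.0 q [-0.087  0.303  1.846  1.551  0.357 -0.009]
```

```bash
python3 -m handwheel '[[-0.0097,0,0,0,-0.31,-0.81],[-0.0097,0,0,0,-0.31,-0.81],[-0.0097,0,0,0,-0.31,-0.81],[-0.0097,0,0,0,-0.31,-0.81],[-0.0097,0,0,0,-0.31,-0.81],[-0.0097,0,0,0,-0.31,-0.81],[-0.0097,0,0,0,-0.31,-0.81],[-0.0097,0,0,0,-0.31,-0.81],[-0.0097,0,0,0,-0.31,-0.81],[-0.0097,0,0,0,-0.31,-0.81],[-0.0097,0,0,0,-0.31,-0.81],[-0.0097,0,0,0,-0.31,-0.81],[-0.0097,0,0,0,-0.31,-0.81],[-0.0097,0,0,0,-0.31,-0.81],[-0.0097,0,0,0,-0.31,-0.81],[-0.0097,0,0,0,-0.31,-0.81],[-0.0097,0,0,0,-0.31,-0.81],[0,0,0,0,0,0]]' >/dev/null; python3 -c "
from traj import *
rep()
q0=np.array(get_state()['joint_pos'])
q1,e=IK(bori(0,0),bpos(.085,.0105,.22),q0);print(np.round(q1,2),e)
P=[FK(q0+(q1-q0)*k/7) for k in range(8)]; rows(P)
print([np.round((p+.073*M[:,2])[[0,2]],2).tolist() for M,p in P])"
```

```text
t 28.55 boardxyz [0.096  0.0279 0.3721] tilt 36.1 roll 1.3 xhead -5.4 F [-0.2  0.1 -0.4] w 0.001 gf 0.0 q [-0.078  0.303  1.855 -0.04   0.352  0.048]
[-0.11  0.62  1.56 -0.    0.96  0.03] 1.1102230246251565e-15
[[-0.0031, -0.0126, 0.0218, 0.861, -0.041, 0.064], [-0.0028, -0.0116, 0.0212, 0.861, -0.032, 0.063], [-0.0026, -0.0106, 0.0205, 0.861, -0.023, 0.063], [-0.0023, -0.0096, 0.0198, 0.861, -0.014, 0.061], [-0.0021, -0.0086, 0.0191, 0.862, -0.005, 0.059], [-0.002, -0.0077, 0.0183, 0.862, 0.004, 0.057], [-0.0018, -0.0068, 0.0175, 0.862, 0.012, 0.053]]
[[0.75, 0.31], [0.75, 0.28], [0.74, 0.26], [0.73, 0.23], [0.73, 0.21], [0.72, 0.19], [0.71, 0.17], [0.69, 0.15]]
```

```bash
python3 -m handwheel '[[-0.0031,-0.0126,0.0218,0.861,-0.041,0.064],[-0.0028,-0.0116,0.0212,0.861,-0.032,0.063],[-0.0026,-0.0106,0.0205,0.861,-0.023,0.063],[-0.0023,-0.0096,0.0198,0.861,-0.014,0.061],[-0.0021,-0.0086,0.0191,0.862,0,0.059],[-0.002,-0.0077,0.0183,0.862,0,0.057],[-0.0018,-0.0068,0.0175,0.862,0.012,0.053],[0,0,0.016,0,0,0],[0,0,0.016,0,0,0],[0,0,0.016,0,0,0],[0,0,0.016,0,0,0],[0,0,0.016,0,0,0],[0,0,0.014,0,0,0],[0,0,0,0,0,0]]' >/dev/null; python3 look.py m side top
```

```text
t 29.95 boardxyz [0.0855 0.0115 0.1261] tilt 0.1 roll 0.1 xhead -8.1 F [-0.  -0.4  0.6] w -0.003 gf 0.0 q [-0.107  0.735  1.614  0.003  0.792  0.033]
side spool_mouth 0.66 [-0.1375  0.012   0.0617]
side spool 0.66 [0.0372 0.013  0.0618]
```

View pics/m.png

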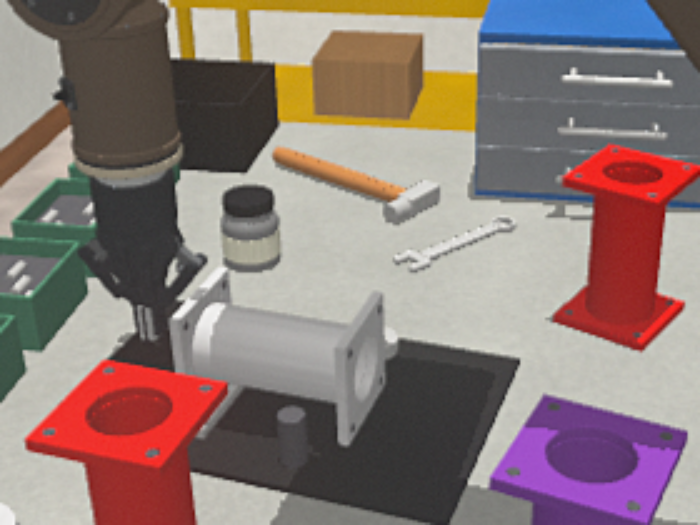

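```bash
python3 -m handwheel '[[0,0,0,0,0,1],[0,0,0,0,0,1],[0,0,0,0,0,1],[0,0,0,0,0,1],[0,0,0,0,0,1],[0,0,0,0,0,1],[0,0,0,0,0,1],[0,0,0,0,0,1],[0,0,0,0,0,1],[0,0,0,0,0,1],[0,0,0,0,0,1],[0,0,0,0,0,1],[0,0,0,0,0,1],[0,0,0,0,0,1],[0,0,0,0,0,1],[0,0,0,0,0,0]]' >/dev/null; python3 -m handwheel '[[0,0,0,0,0,0],[0,0,0,0,0,0],[0,0,0,0,0,0],[0,0,0,0,0,0],[0,0,0,0,0,0],[0,0,0,0,0,0]]' 0.65 20; python3 -c "
from h import *
rep()
M=R.from_rotvec(get_state()['orientation']).as_matrix();print(M.T@np.r_[BX,0])"
```

```text
time_s: 32.55
position: [0.6953, -0.0438, 0.1283]
orientation: [-3.132, 0.222, -0.007]
contact_force: [0.2, -0.3, -0.6]
width: 0.827
gripper_force: 0.0
t 32.55 boardxyz [0.0865 0.0115 0.1283] tilt 0.2 roll 0.1 xhead -98.1 F [ 0.2 -0.3 -0.6] w 0.827 gf 0.0 q [-0.107  0.732  1.612  0.003  0.793  1.603]
[ 9.99991643e-01 -6.38761311e-04  4.03808646e-03]
```

```bash
python3 -m handwheel '[[-0.006,0,0.004,0,0,0],[-0.007,0,0.003,0,0,0],[-0.007,0,0,0,0,0],[-0.006,0,0,0,0,0],[-0.004,0,0,0,0,0],[-0.003,0,0,0,0,0],[-0.003,0,0,0,0,0],[-0.003,0,0,0,0,0],[-0.003,0,0,0,0,0],[-0.003,0,0,0,0,0]]' >/dev/null;  python3 look.py n side top
```

```text
t 33.55 boardxyz [0.042  0.0116 0.1213] tilt 0.3 roll 0.1 xhead -98.1 F [ 4.4 -0.9 -0.1] w 0.825 gf 0.0 q [-0.105  0.693  1.73   0.003  0.713  1.605]
side spool_mouth 0.72 [-0.1371  0.0118  0.0599]
side spool 0.89 [0.0313 0.0105 0.0626]
```

```bash
r='from h import *
rep()'; python3 -m handwheel '[[-0.002,0,0,0,0,0],[-0.002,0,0,0,0,0],[-0.002,0,0,0,0,0],[-0.002,0,0,0,0,0],[-0.002,0,0,0,0,0],[-0.0015,0,0,0,0,0]]' >/dev/null; python3 -c "$r"; python3 -m handwheel '[[-0.001,0,0,0,0,0],[-0.001,0,0,0,0,0]]' >/dev/null;  python3 look.py o side top
```

```text
t 34.55 boardxyz [0.0299 0.0116 0.1211] tilt 0.2 roll 0.1 xhead -98.1 F [ 2.9 -0.7 -2. ] w 0.821 gf 0.0 q [-0.104  0.682  1.759  0.003  0.697  1.606]
t 34.75 boardxyz [0.0291 0.0116 0.1215] tilt 0.4 roll 0.1 xhead -98.1 F [11.2 -2.4 -0.7] w 0.823 gf 0.0 q [-0.104  0.68   1.762  0.003  0.693  1.606]
side spool_mouth 0.76 [-0.1523  0.0105  0.0608]
side spool 0.84 [0.0171 0.0103 0.0626]
```

```bash
python3 -m handwheel '[[0.002,0,0,0,0,0],[0.005,0,0,0,0,0],[0.015,0,0,0,0,0],[0.02,0,0,0,0,0],[0.01,0,-0.02,0,0,0],[0,0,-0.04,0,0,0],[0,0,-0.04,0,0,0],[0,0,0,0,0,0],[0,0,0,0,0,0]]' >/dev/null;  python3 look.py p side top wrist
```

```text
t 36.05 boardxyz [0.0799 0.0113 0.2222] tilt 0.3 roll 0.1 xhead -98.1 F [-0.4 -0.3 -0. ] w 0.829 gf 0.0 q [-0.107  0.614  1.575  0.002  0.948  1.604]
side spool_mouth 0.66 [-0.1537  0.0106  0.0611]
side spool 0.85 [0.0193 0.0114 0.0647]
wrist spool_heel 0.83 [0.0176 0.0053 0.0061]
wrist spool_heel 0.39 [0.0129 0.0085 0.0562]
wrist spool 0.83 [0.0154 0.0095 0.0532]
```

View pics/p.png

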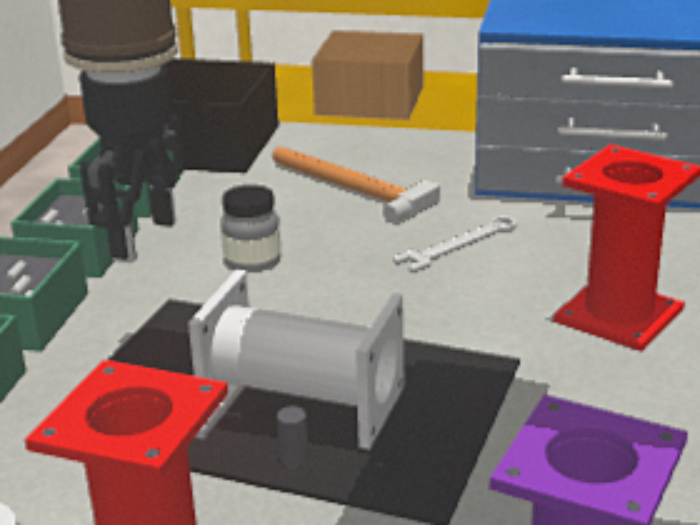

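The spool lies on both flanges, square across the bar, with its foot flange against the bar (about x = 16 mm, y = 10 mm). The bystanders look undisturbed, so I'm handing it in.

```bash
python3 -c "
from cell import *
print(close_job())"
```

```text
the job is handed in; nothing more can be done
None
```

The job is handed in: the spool was tipped and eased down under finger support, and lies square over the bar with its foot flange pushed up against the bar's far side; the bystanders look untouched, and no verdict came back.

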